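# Hang the wire basket in the rinse tank

## Robot

A 6-joint arm with a two-finger parallel gripper is mounted at the origin on a cart in front of the work surface, level with it; the furniture and walls round the work are solid. World frame = base frame: x ahead of the robot, y to its left, z up, the work surface at z = 0. Lengths are in m, angles in rad, forces in N, time in s.
With the tool pointing down it reaches from about 0.35 to 0.775 m from the base axis. Payload 7.3 kg.
Tool frame: the origin (TCP) lies on the mounting face of the last link; the fingertips stand 178 mm ahead of it and the grasp point (between the pads) lies 159 mm ahead of it (robot.grip_depth is the distance from the TCP to the grasp point, in m); z points along the fingers, y is the line along which they close (so a half turn about z gives the same grasp; the last joint's range is limited). The gripper opens to 92 mm and grips with 3 to 60 N. Pads are 19 mm wide; open, the fingers measure 130 mm over their backs; the gripper's body (75 mm by 190 mm) begins 47 mm behind the grasp point.
Start: joints at [1.134, 0.342, 1.524, -0, 1.275, -0.146], TCP at [0.151, 0.503, 0.405] pointing down, gripper open.
Joint ranges: [-2.53, 2.53], [-0.77, 2.02], [0.04, 2.7], [-1, 4.14], [0.28, 2.66], [-3.11, 3.11]. Speed limits (rad/s): [2.57, 2.57, 3.14, 3.14, 3.14, 3.14].

## Interface

Orientations are given as [roll, pitch, yaw] about the fixed x, y, z axes, in that order (R = Rz(yaw) Ry(pitch) Rx(roll)).
In Python, from cell import observe, cams, robot, models gives the robot as it stands.
- The arm moves only by the shell command python3 -m jog 'ROWS' [FORCE]. ROWS is JSON, a list of rows, each a list of 3 entries, a list of its own where there are three numbers: the shift along the tool's x, y, z each as a share of 0.4 m, from -1 to 1, then the turn about the tool's z as a share of pi rad, from -1 to 1, then the closure, from 0 (fully open) to 1 (shut). In form: [[[x, y, z], turn, jaw], ...]. A call has 1 to 12 rows; each row is the pose to reach, as a shift and turn from the pose commanded when the call began, along the tool's axes at that moment, turning the shorter way round; what a row does not reach only later rows make up. A row lasts 1/8 s, in which the tool goes at most 62.5 mm and 10.7 degrees, less where a joint would pass 70% of its speed; a pose out of reach is approached as far as the arm can. A call with a number of a shift or a turn outside -1 to 1 is refused whole. A call with a gripper value outside its range is refused whole. The fingers move at their own pace and stop on an object; FORCE is the grip in N (left out, the last holds). Time passes only in rows, so rows that repeat a pose let the fingers close. It gives the time, the measured TCP pose, the force, the opening and the grip force at its end, in the units of the state.
- observe(): the state, without advancing time (a new reading comes with each control period).
- cams.read_camera(name): name is "scene" or "top"; returns the picture (420x560x3 uint8, red, green, blue); there is no depth.
- cams.camera_model(name): a dict with "camera_matrix" (3x3 intrinsics, pixels), "pose" (4x4, takes a point from camera to world coordinates). Camera axes: x right, y down, z forward; pixel columns grow to the right and rows downward; lengths in m; the calibration is good to about 2 mm. A picture is of the moment at which its call begins. camera_model takes no time and is no camera call.
- robot.hand_in(): hands the job in; it is judged then, once.
Trained networks look in the newest picture that a camera, given by its name, has taken for a name from the list of things; names that differ only in an ending like _2 or _b are one class to them, and where a whole thing is asked for, a point or a joint stands for the part that bears it (a point fixed in the world has none). Each returns a list of dicts, best first, with "confidence" (0 to 1); they miss things now and then, are a little off and sometimes report something else, mostly with a low value. They report only what shows in the picture. A call takes as long as a camera call.
- models.find_in(target, camera): "position" ([x, y, z] in m, in world coordinates, good to about 4 mm: the middle of the surface that is visible of it).
- models.pinpoint(target, camera): "position" ([x, y, z] in m, in world coordinates, good to about 4 mm: a listed point, or the origin of a listed thing).
The state is a dict: "time": time; "qpos": joint angles; "qvel": joint speeds; "joint_efforts": joint torques, N m; "tool_pos": TCP position; "tool_rot": TCP orientation; "contact_force": force on the tool from outside, world axes, zero at the start; "torque": the same for the moment, N m; "opening": finger opening in m; "grip_force": force on a finger pad.
Only numpy, scipy, OpenCV 4.12 (cv2) and the standard library are available. Lean on these libraries where they do the work, as an engineer would, in place of code of your own. Each camera call takes 0.05 s, during which the arm holds its last target. There are 200 camera calls.

## Task

Pick up the hook-on wire basket by its handle tab and hook its bent lip over the notched bar on the tank's front wall, so that the basket hangs inside the tank. Feel along the bar gently until the hook's bridge drops into the notch, seat it fully down on the bottom of the notch, and let go with the basket hanging upright. Do not force it against the tank or bar, and do not disturb the bottles, beaker, vial and timer standing around.

Things in the scene. Friction and masses are not known exactly. Their poses are not given: they have to be found in the camera images.
- basket: Loose steel wire basket with a hook, 0.2 to 0.33 kg, 144 mm tall, upright on the counter, lip toward the robot. Origin: level with its underside, straight below the middle of the hook's bridge; z up, x from lip toward basket, y along the bridge. Wire box at x = 4.5 to 50.5 mm, 64 mm wide (y), 50 mm high. Flat back plate, 34 mm wide, rises from it at x = 4.5 to 7.5 mm up to the bridge.
- bridge (a point): Middle of the bridge's underside (top of the slot), 80 mm above the basket's origin; axes as the basket's. The bridge is 15 mm in x, 25 mm wide in y, 4 mm thick. The slot below it, between back plate (inner face x = +4.5 mm) and lip (inner face x = -4.5 mm), is 9 mm wide, open below and at both ends.
- lip_tip (a point): Lowest edge of the hook's bent lip, 27 mm below the bridge's underside (53 mm above the basket's origin), x = -11 mm. The lip is 3 mm thick, 25 mm wide; its upper 18 mm are straight, the rest flares outward, away from the basket.
- tab (a point): Where to grasp the basket: on the flat handle tab above the bridge, 125 mm above the basket's origin. The tab is 10 mm thick (x), 25 mm wide (y), from 84 to 144 mm above the origin. Grasp it across its thickness, from above; fingertips 19 mm lower then stay clear of the bar.
- tank: Fixed white rectangular open rinse tank, 150 mm (x) by 170 mm (y), 100 mm high, walls 6 mm thick, floor 5 mm. Origin: centre of its underside; its -x wall is the front wall, toward the robot. The basket hangs inside without touching the floor or side walls while the bridge is within 40 mm of the front wall's middle.
- wall_mid (a point): Middle of the front wall's length, on its mid-plane, at the height of the bar's top (115 mm above the counter); x into the tank, y along the wall. On this wall lies an aluminium locating bar, 6 mm thick like the wall and in its plane, 15 mm high, 230 mm long, sticking out past the corners. It is rigid: it does not give under forces allowed here.
- notch_zone (a point): Same wall, at the height of the notch's bottom (105 mm above the counter). The bar's one notch is 30 mm wide (for the 25 mm bridge) and 10 mm deep, open above, square-edged. NOT reported: where it is. Its middle lies anywhere up to 30 mm left or right of this point; find it by sliding the hook along with a light down force.
- bottle_a: Bystander: amber sample bottle with a white cap, 51 mm in diameter, 109 mm tall, behind the basket's place and to the left of the tank. Origin: centre of its underside.
- bottle_b: Bystander: second, like amber sample bottle, to the left, behind the basket. Origin: centre of its underside.
- small_beaker: Bystander: small glass beaker, 75 mm wide, 89 mm tall, in front of the tank to the left. Origin: centre of its underside.
- open_vial: Bystander: small open vial, 26 mm in diameter, 89 mm tall, left of the basket. Origin: centre of its underside.
- bench_timer: Bystander: flat white timer, 66 x 66 x 21 mm, in front of the basket. Origin: centre of its underside.

How it is judged:
On the way, in this order (a step that is already met when the one before it is completed fails the run):
1. the basket is lifted off the counter (height (world z) of basket above 0.06 m), for 0.1 s.
2. the lip is hooked over the bar: the bar stands in the slot, the bridge less than 12 mm above the bar's top (z of bridge in the frame of wall_mid below 0.012 m and x of bridge in the frame of wall_mid between -0.004 and 0.004 m and y of bridge in the frame of wall_mid between -0.06 and 0.06 m), for 0.1 s.
At the end, for the whole second after the job is handed in: The basket hangs at rest in the tank, released: the underside of its bridge is within 2.5 mm of the notch's bottom, the bar is in the slot (within 5 mm) with the lip outside and the basket inside the tank, and the basket is upright to 0.12 rad and square to the wall to 0.15 rad (z of bridge in the frame of wall_mid between -0.0125 and -0.0075 m and x of bridge in the frame of wall_mid between -0.005 and 0.005 m and y of bridge in the frame of wall_mid between -0.036 and 0.036 m and angle between basket's own z axis and vertical below 0.12 rad and angle between the y axis of basket and the y axis of tank, either way round below 0.15 rad and linear speed of basket below 0.02 m/s and x of lip_tip in the frame of wall_mid below -0.003 m); the robot touches nothing.
It fails at once if the basket is forced against the tank or bar (over 30 N) (contact force between basket and tank above 30 N).
It fails at once if the robot pushes on the tank or bar (over 15 N) (contact force between the arm and tank above 15 N).
It fails at once if a bystander is disturbed (moved over 20 mm) (distance of any of bottle_a, bottle_b, small_beaker, open_vial, bench_timer from where it was at the start of the episode above 0.02 m).
It also fails if it takes over 72 s, if anything falls off the work surface, if the arm or the gripper's body presses on something with over 40 N, if the wrist force passes 120 N, or if a joint passes its speed limit or range.

## Working session

There is one attempt and no reset: what is moved stays moved. The work goes in short steps, Python scripts to look and compute and a shell command to move; the robot and the scene stay as the last step left them, time stands still between calls to the robot, and variables do not carry over. Pictures are saved under pics/ and viewed, at most 10 in all, crops included, and the job is handed in when it is done.

```bash
ls; mkdir -p pics
cat > h.py <<'E'
import numpy as np, cv2
from cell import observe, cams, robot, models
def save(n,f):
    im=cams.read_camera(n); cv2.imwrite(f,im[:,:,::-1]); return im
def proj(n,p):
    m=cams.camera_model(n); q=np.linalg.inv(m["pose"])@np.r_[p,1]; u=m["camera_matrix"]@q[:3]; return (u[:2]/u[2]).round(0)
E
python3 - <<'E'
from h import *
a=save("scene","pics/s0.png");b=save("top","pics/t0.png")
for c in("scene","top"):
  for t in("basket","bridge","lip_tip","tab","tank","wall_mid","notch_zone","bottle_a","small_beaker","open_vial","bench_timer"):
    for r in models.pinpoint(t,c)[:2]: print(c,t,np.round(r["position"],4),round(r["confidence"],2),proj(c,r["position"]))
s=observe();print(s)
for c in("scene","top"):print(np.round(cams.camera_model(c)["pose"],3))
E
```

```text
pics
scene basket [0.484  0.3828 0.0009] 0.92 [231. 239.]
scene bridge [0.4828 0.376  0.0792] 0.87 [231. 215.]
scene bridge [0.5195 0.0377 0.1046] 0.52 [384. 266.]
scene lip_tip [0.4751 0.381  0.0572] 0.86 [227. 224.]
scene tab [0.486  0.3747 0.1238] 0.85 [231. 199.]
scene tab [0.484  0.377  0.0038] 0.19 [233. 240.]
scene tank [0.5183 0.0379 0.1047] 0.67 [383. 267.]
scene tank [0.3095 0.3708 0.0017] 0.26 [181. 291.]
scene wall_mid [0.5199 0.0394 0.1105] 0.69 [383. 264.]
scene notch_zone [0.5185 0.0387 0.1061] 0.89 [383. 266.]
scene notch_zone [0.4826 0.3738 0.1264] 0.24 [230. 199.]
scene bottle_a [ 0.6832  0.2969 -0.0034] 0.79 [310. 208.]
scene bottle_a [6.300e-01 4.088e-01 1.000e-04] 0.69 [260. 201.]
scene small_beaker [ 0.3436  0.191  -0.0023] 0.79 [262. 324.]
scene open_vial [0.4156 0.4638 0.0016] 0.93 [184. 242.]
scene bench_timer [0.3131 0.3683 0.0004] 0.92 [183. 291.]
top basket [0.4847 0.3783 0.    ] 0.65 [234. 227.]
top basket [0.3162 0.3642 0.0032] 0.42 [238. 296.]
top bridge [0.4897 0.3758 0.079 ] 0.88 [232. 222.]
top lip_tip [0.4768 0.3839 0.0522] 0.86 [229. 228.]
top tab 
[... 839 characters left out ...]
.37831348e-04]), 'joint_efforts': array([ 7.57125254e-04, -4.31151009e+01, -2.44477451e+01,  7.16373464e-02,
        4.83779423e-02, -6.21224876e-05]), 'tool_pos': array([0.15052337, 0.50295882, 0.40475648]), 'tool_rot': array([3.14147057e+00, 2.50477360e-05, 2.85076437e+00]), 'contact_force': array([ 0.20039277, -0.26165621,  0.00082833]), 'torque': array([-0.0379846 , -0.02070103, -0.00286297]), 'grip_force': 0.0, 'opening': 0.0918193152346764}
[[ 0.58  -0.543  0.608 -0.092]
 [-0.815 -0.389  0.43  -0.15 ]
 [ 0.003 -0.744 -0.668  0.79 ]
 [ 0.     0.     0.     1.   ]]
[[ 0.009 -0.994  0.11   0.424]
 [-0.999 -0.013 -0.03   0.281]
 [ 0.031 -0.109 -0.994  0.967]
 [ 0.     0.     0.     1.   ]]
```

Run:
```python
import cv2
a=cv2.imread("pics/t0.png")[110:320,170:450];b=cv2.imread("pics/s0.png")[150:350,140:460]
cv2.imwrite("pics/t0c.png",cv2.resize(a,(800,600),interpolation=cv2.INTER_CUBIC)); cv2.imwrite("pics/s0c.png",cv2.resize(b,(800,500),interpolation=cv2.INTER_CUBIC))
```

```text
(no output)
```

View pics/t0c.png

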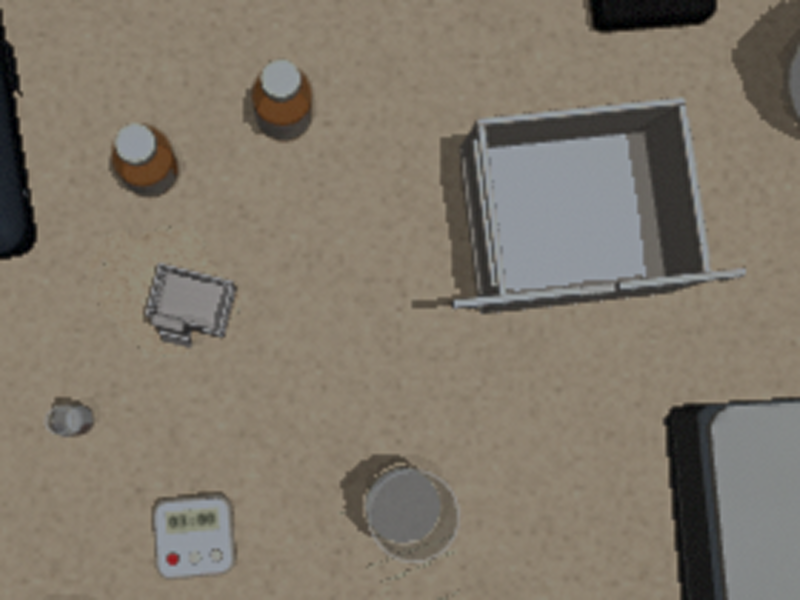

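View pics/s0c.png

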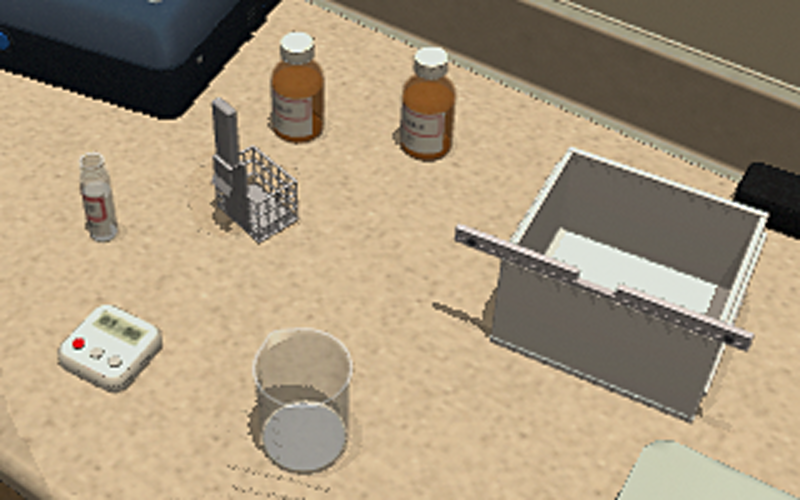

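The pictures show the basket at top crop ≈(190,300), yawed about -0.23 rad. The tank is yawed about +0.1 rad. In the scene crop a notch shows in the bar at about (578..615, 275..290). Next I measure edges at full zoom.

Run:
```python
import cv2,numpy as np
t=cv2.imread("pics/t0.png");s=cv2.imread("pics/s0.png")
def z(im,x0,y0,w,h,k):
    o=cv2.resize(im[y0:y0+h,x0:x0+w],None,fx=k,fy=k,interpolation=cv2.INTER_NEAREST)
    for i in range(0,w,10):
        cv2.putText(o,str(x0+i),(i*k,8),0,.3,(0,0,255),1); cv2.line(o,(i*k,0),(i*k,h*k),(0,0,255) ,1) if i%20==0 else 0
    for j in range(0,h,10): cv2.putText(o,str(y0+j),(0,j*k+4),0,.3,(255,0,0),1); cv2.line(o,(0,j*k),(w*k,j*k),(255,0,0),1) if j%20==0 else 0
    return o
a=z(s,315,235,130,60,6);b=z(t,310,195,130,30,6)
w=max(a.shape[1],b.shape[1]);cv2.imwrite("pics/z1.png",np.vstack([a,b]))
c=z(t,210,195,50,40,8);d=z(s,215,180,50,70,8)
o=np.zeros((560,800,3),np.uint8);o[:320,:400]=c;o[:560,400:]=d;cv2.imwrite("pics/z2.png",o)
```

```text
(no output)
```

View pics/z1.png

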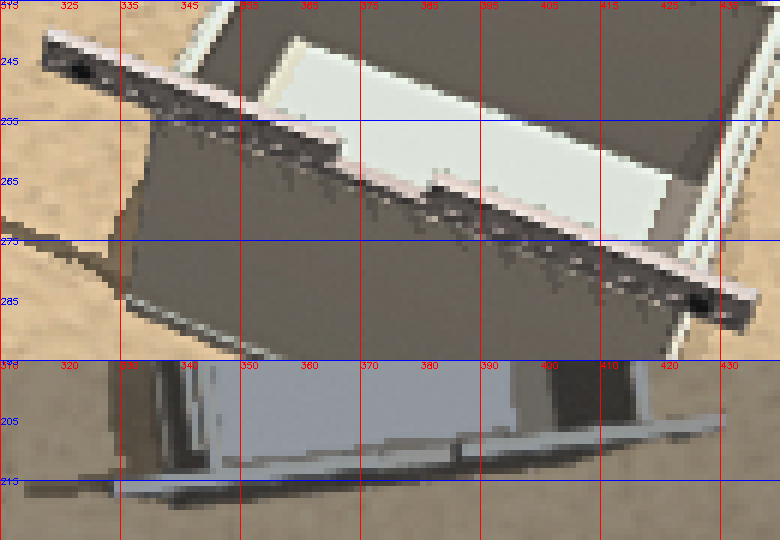

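View pics/z2.png

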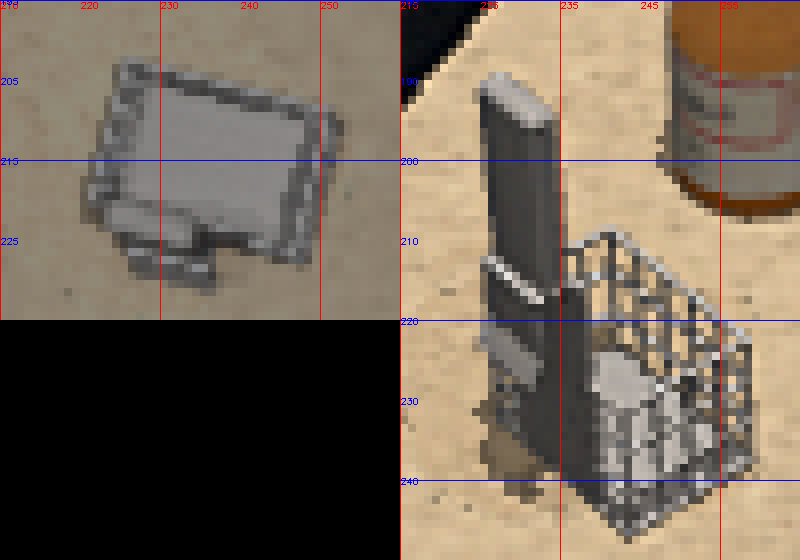

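```bash
cat >> h.py <<'E'
def ray(n,u,v,z):
    m=cams.camera_model(n);P=m["pose"];d=P[:3,:3]@np.linalg.solve(m["camera_matrix"],[u,v,1.]);o=P[:3,3];return o+d*(z-o[2])/d[2]
E
python3 - <<'E'
from h import *
for n,L in dict(scene=[("barL",322.6,240.9,.115),("barR",440,284,.115),("nL",371.3,258.9,.115),("nR",386.3,265.6,.115),("tabTL",226,190.5,.144),("tabTR",233.7,195,.144),("tabc",229.8,192.5,.144)],
 top=[("barL",329.2,216,.115),("barR",431.2,204.7,.115),("nR",385.8,209.8,.115),("tabL",223.5,221,.144),("tabR",234.5,224.5,.144),("boxBL",225.5,203.7,.05),("boxBR",252.5,209.5,.05),("boxFR",247.5,227.5,.05),("boxFL",221,221.5,.05)]).items():
  P={}
  for k,u,v,z in L: P[k]=ray(n,u,v,z); print(n,k,P[k].round(4))
  d=P["barL"]-P["barR"];print("mid",(P["barL"]+P["barR"])/2,"len",np.linalg.norm(d),"yaw",np.arctan2(-d[0],d[1]))
  for k in("nL","nR"):
    if k in P: print(k,"y along",(P[k]-(P["barL"]+P["barR"])/2)@d/np.linalg.norm(d))
for r in("basket","tank","bridge"): print(r,[np.round(q["position"],4) for q in models.find_in(r,"top")[:1]])
E
```

```text
scene barL [0.5006 0.1596 0.115 ]
scene barR [ 0.5304 -0.065   0.115 ]
scene nL [0.5133 0.0615 0.115 ]
scene nR [0.5145 0.0315 0.115 ]
scene tabTL [0.4834 0.3846 0.144 ]
scene tabTR [0.4814 0.3626 0.144 ]
scene tabc [0.483  0.3741 0.144 ]
mid [0.51551744 0.0472938  0.115     ] len 0.2265195855174644 yaw 0.13215592849573374
nL y along 0.014387466774759019
nR y along -0.015530650901074333
top barL [0.5031 0.159  0.115 ]
top barR [ 0.5311 -0.0688  0.115 ]
top nR [0.5184 0.0333 0.115 ]
top tabL [0.4871 0.3863 0.144 ]
top tabR [0.48   0.3631 0.144 ]
top boxBL [0.5351 0.3947 0.05  ]
top boxBR [0.5222 0.331  0.05  ]
top boxFR [0.4797 0.3419 0.05  ]
top boxFL [0.493  0.4041 0.05  ]
mid [0.5170782  0.04511671 0.115     ] len 0.22947428320607313 yaw 0.12239977753225485
nR y along -0.011926984854381872
basket [array([ 5.120e-01,  3.712e-01, -1.000e-04])]
tank [array([0.5992, 0.0415, 0.0104])]
bridge [array([0.5109, 0.3723, 0.0028])]
```

```bash
python3 -m jog '[[[-0.15,-0.01,0],0.08,0.2],[[-0.3,-0.02,0],0.16,0.4],[[-0.45,-0.035,0],0.24,0.4],[[-0.6,-0.047,0],0.32,0.4],[[-0.75,-0.058,0],0.4,0.4],[[-0.889,-0.069,0],0.474,0.4],[[-0.889,-0.069,0],0.474,0.4],[[-0.889,-0.069,0],0.474,0.4],[[-0.889,-0.069,0],0.474,0.4],[[-0.889,-0.069,0],0.474,0.4]]' 20
```

```text
time: 2.6
tool_pos: [0.4831, 0.3747, 0.4048]
tool_rot: [3.142, -0.0, 1.365]
contact_force: [0.4, -0.4, 1.0]
opening: 0.0549
grip_force: 0.0
```

```bash
python3 -m jog '[[[0,0,0.1],0,0.4],[[0,0,0.2],0,0.4],[[0,0,0.25],0,0.4],[[0,0,0.302],0,0.4],[[0,0,0.302],0,0.4],[[0,0,0.302],0,0.4]]' 20
python3 - <<'E'
from h import *
a=save("top","pics/t1.png");b=save("scene","pics/s1.png")
A=cv2.resize(a[160:260,190:290],(400,400))[:,:,::-1];B=cv2.resize(b[160:260,180:280],(400,400))[:,:,::-1]
cv2.imwrite("pics/c1.png",np.hstack([A,B]))
E
```

```text
time: 3.35
tool_pos: [0.4834, 0.3748, 0.2849]
tool_rot: [3.141, -0.001, 1.363]
contact_force: [-0.2, -0.3, 0.2]
opening: 0.0549
grip_force: 0.0
```

View pics/c1.png

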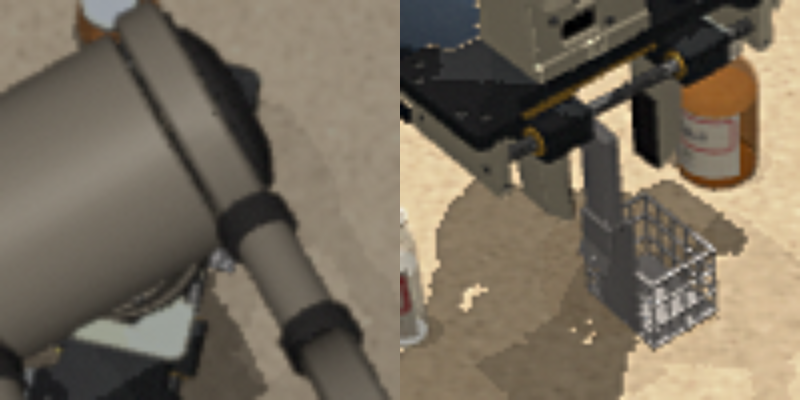

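```bash
python3 -m jog '[[[0,0,0],0,0.6],[[0,0,0],0,0.75],[[0,0,0],0,0.85],[[0,0,0],0,1],[[0,0,0],0,1],[[0,0,0],0,1],[[0,0,0],0,1]]' 25
```

```text
time: 4.32
tool_pos: [0.4834, 0.3746, 0.284]
tool_rot: [3.141, -0.0, 1.362]
contact_force: [0.6, -1.1, 0.1]
opening: 0.0096
grip_force: 25.0
```

```bash
python3 -m jog '[[[0,0,-0.03],0,1],[[0,0,-0.1],0,1],[[0,0,-0.2],0,1],[[0,0,-0.3],0,1],[[0,0,-0.4],0,1],[[0,0,-0.4],0,1],[[0,0,-0.4],0,1]]'
python3 - <<'E'
from h import *
for c in("scene","top"):
  cams.read_camera(c)
  for t in("basket","bridge","lip_tip","tab"):
    for r in models.pinpoint(t,c)[:1]: print(c,t,np.round(r["position"],4),round(r["confidence"],2))
s=observe();print(s["contact_force"],s["tool_pos"],s["tool_rot"],s["opening"],s["torque"])
E
```

```text
time: 5.2
tool_pos: [0.4829, 0.3744, 0.4429]
tool_rot: [-3.14, 0.001, 1.362]
contact_force: [0.4, -0.4, -3.4]
opening: 0.0099
grip_force: 25.0
scene basket [0.4849 0.3751 0.284 ] 0.62
scene bridge [0.4792 0.3732 0.2413] 0.73
scene lip_tip [0.4738 0.3796 0.2146] 0.65
scene tab [0.4864 0.3747 0.2821] 0.6
top basket [0.4836 0.3759 0.1578] 0.58
top lip_tip [0.4728 0.3785 0.2098] 0.43
[ 0.74125763  0.09169282 -2.1167795 ] [0.48329257 0.37460001 0.44371712] [-3.14136418e+00  1.10336292e-04  1.36169815e+00] 0.010042503986193434 [-0.10716131  0.03097131  0.04348818]
```

```bash
python3 -m jog '[[[-0.1,0.033,0],-0.014,1],[[-0.22,0.073,0],-0.03,1],[[-0.34,0.113,0],-0.046,1],[[-0.46,0.153,0],-0.062,1],[[-0.58,0.193,0],-0.078,1],[[-0.7,0.233,0],-0.095,1],[[-0.76,0.253,0],-0.106,1],[[-0.781,0.26,0],-0.106,1],[[-0.781,0.26,0],-0.106,1],[[-0.781,0.26,0],-0.106,1]]'
python3 - <<'E'
from h import *
a=save("top","pics/t2.png");b=save("scene","pics/s2.png")
for c in("scene","top"):
  for t in("basket","bridge","lip_tip","tab","wall_mid","notch_zone"):
    for r in models.pinpoint(t,c)[:1]: print(c,t,np.round(r["position"],4),round(r["confidence"],2))
A=cv2.resize(a[150:270,320:440],(400,400))[:,:,::-1];B=cv2.resize(b[170:320,320:420],(400,600))[:,:,::-1]
A=np.vstack([A,np.zeros((200,400,3),np.uint8)])
cv2.imwrite("pics/c2.png",np.hstack([A,B]))
s=observe();print(s["contact_force"],s["tool_pos"],s["tool_rot"])
E
```

```text
time: 6.95
tool_pos: [0.52, 0.0484, 0.4439]
tool_rot: [3.142, -0.001, 1.696]
contact_force: [0.5, 0.2, -1.7]
opening: 0.0099
grip_force: 25.0
scene basket [0.5209 0.0544 0.1634] 0.59
scene bridge [0.5163 0.0486 0.2416] 0.95
scene lip_tip [0.5077 0.0543 0.2165] 0.92
scene tab [0.52   0.049  0.2859] 0.81
scene wall_mid [0.519  0.0385 0.1152] 0.88
scene notch_zone [0.5202 0.0395 0.1055] 0.76
top basket [0.519  0.054  0.1592] 0.64
top bridge [0.5236 0.054  0.2399] 0.64
top lip_tip [0.5095 0.0555 0.2108] 0.79
top tab [0.5251 0.0504 0.2841] 0.94
top wall_mid [0.5188 0.0435 0.1171] 0.76
top notch_zone [0.5179 0.0433 0.1034] 0.89
[ 0.72664682  0.115443   -1.52027152] [0.52015283 0.04733966 0.44391696] [ 3.14154746e+00 -9.34547476e-05  1.69460656e+00]
```

View pics/c2.png

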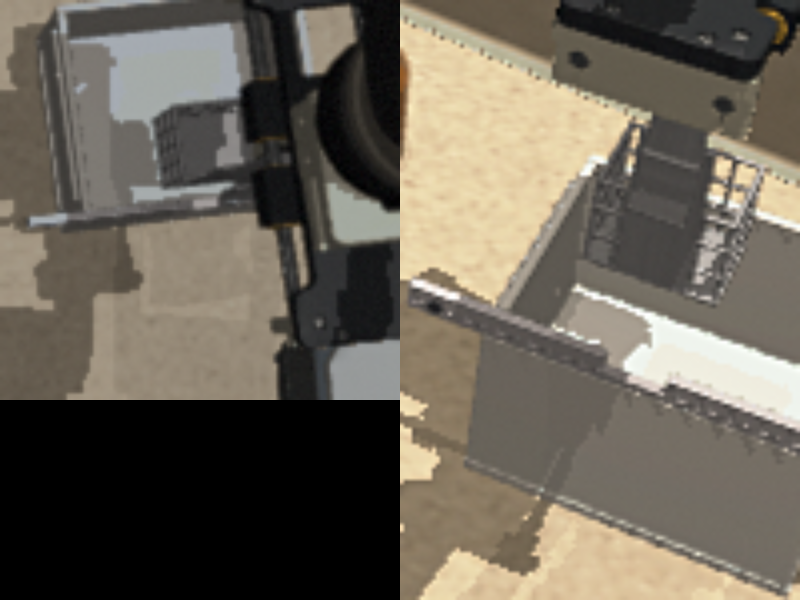

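```bash
python3 -m jog '[[[0,0,0.03],0,1],[[0,0,0.06],0,1],[[0,0,0.09],0,1],[[0,0,0.1],0,1],[[0,0,0.108],0,1],[[0,0,0.116],0,1],[[0,0,0.12],0,1],[[0,0,0.12],0,1]]'
python3 -m jog '[[[0,0,0.005],0,1],[[0,0,0.02],0,1],[[0,0,0.04],0,1],[[0,0,0.06],0,1],[[0,0,0.08],0,1],[[0,0,0.09],0,1],[[0,0,0.09],0,1],[[0,0,0.09],0,1]]'
python3 - <<'E'
from h import *
a=save("top","pics/t3.png");b=save("scene","pics/s3.png")
A=cv2.resize(a[170:230,340:420],(400,300),interpolation=cv2.INTER_CUBIC)[:,:,::-1];B=cv2.resize(b[210:290,340:420],(400,400),interpolation=cv2.INTER_CUBIC)[:,:,::-1]
A=np.vstack([A,np.zeros((100,400,3),np.uint8)])
cv2.imwrite("pics/c3.png",np.hstack([A,B]))
s=observe();print(s["contact_force"],s["tool_pos"],s["tool_rot"])
E
```

```text
time: 8.65
tool_pos: [0.5202, 0.0474, 0.396]
tool_rot: [3.141, -0.0, 1.695]
contact_force: [0.4, -0.3, -2.2]
opening: 0.01
grip_force: 25.0
time: 9.65
tool_pos: [0.5202, 0.0474, 0.3602]
tool_rot: [3.141, 0.0, 1.695]
contact_force: [-0.4, -0.6, -2.9]
opening: 0.01
grip_force: 25.0
[ 0.03067537  0.60796753 -2.14241703] [0.5202238  0.04738689 0.36024247] [3.14085953e+00 1.93774031e-05 1.69466666e+00]
```

View pics/c3.png

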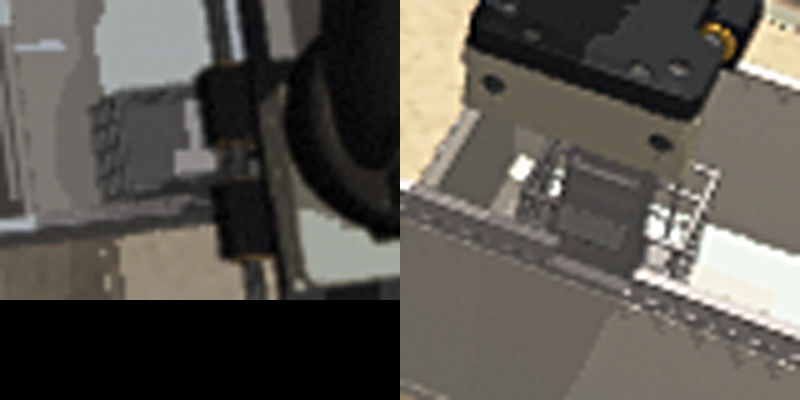

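```bash
python3 -m jog '[[[0,0,0.01],0,1],[[0,0,0.02],0,1],[[0,0,0.03],0,1],[[0,0,0.03],0,1]]'
python3 -m jog '[[[0,0,0.004],0,1],[[0,0,0.008],0,1],[[0,0,0.008],0,1]]'
python3 -m jog '[[[0,0,0.004],0,1],[[0,0,0.008],0,1],[[0,0,0.008],0,1]]'
```

```text
time: 10.25
tool_pos: [0.52, 0.0474, 0.3474]
tool_rot: [-3.141, -0.0, 1.695]
contact_force: [-0.3, 0.2, -1.6]
opening: 0.0098
grip_force: 25.0
time: 10.62
tool_pos: [0.5201, 0.0474, 0.3446]
tool_rot: [-3.141, -0.0, 1.695]
contact_force: [0.2, 0.2, -2.6]
opening: 0.0096
grip_force: 25.0
time: 11.0
tool_pos: [0.5201, 0.0474, 0.3414]
tool_rot: [-3.141, -0.0, 1.695]
contact_force: [-0.0, -0.3, -2.3]
opening: 0.0101
grip_force: 25.0
```

```bash
for i in 1; do python3 -m jog '[[[0,0,0.005],0,1],[[0,0,0.01],0,1],[[0,0,0.01],0,1]]'; done
python3 -m jog '[[[0,0,0.004],0,1],[[0,0,0.008],0,1],[[0,0,0.008],0,1]]'
python3 -m jog '[[[0,0,0.004],0,1],[[0,0,0.008],0,1],[[0,0,0.008],0,1]]'
```

```text
time: 11.38
tool_pos: [0.5201, 0.0473, 0.3373]
tool_rot: [-3.141, 0.0, 1.695]
contact_force: [0.5, -0.3, -2.9]
opening: 0.0095
grip_force: 25.0
time: 11.75
tool_pos: [0.5202, 0.0472, 0.3342]
tool_rot: [3.141, 0.0, 1.695]
contact_force: [-0.3, -1.9, -2.2]
opening: 0.0097
grip_force: 25.0
time: 12.12
tool_pos: [0.5202, 0.0472, 0.331]
tool_rot: [3.141, 0.0, 1.695]
contact_force: [0.7, -4.0, -2.5]
opening: 0.0098
grip_force: 25.0
```

```bash
python3 -m jog '[[[-0.002,0,0],0,1],[[-0.004,0,0],0,1],[[-0.004,0,0],0,1]]'
python3 -m jog '[[[0,-0.003,0],0,1],[[0,-0.005,0],0,1],[[0,-0.005,0],0,1]]'; python3 -c "
from h import *
print(observe()['torque'])"
```

```text
time: 12.5
tool_pos: [0.5202, 0.046, 0.331]
tool_rot: [-3.141, -0.001, 1.695]
contact_force: [-0.7, 0.4, -1.6]
opening: 0.0099
grip_force: 25.0
time: 12.88
tool_pos: [0.5183, 0.0456, 0.3311]
tool_rot: [3.142, -0.0, 1.695]
contact_force: [0.2, 0.1, -2.0]
opening: 0.01
grip_force: 25.0
[-0.03622431  0.0822498  -0.02737915]
```

```bash
python3 -m jog '[[[-0.002,0,0],0,1],[[-0.002,0,0.006],0,1],[[-0.002,0,0.01],0,1],[[-0.002,0,0.01],0,1]]'
python3 -m jog '[[[0,0,0.004],0,1],[[0,0,0.008],0,1],[[0,0,0.008],0,1]]'
```

```text
time: 13.38
tool_pos: [0.5184, 0.0448, 0.3269]
tool_rot: [-3.141, -0.0, 1.695]
contact_force: [0.8, -0.6, -1.9]
opening: 0.0098
grip_force: 25.0
time: 13.75
tool_pos: [0.5184, 0.0448, 0.3238]
tool_rot: [-3.141, -0.0, 1.695]
contact_force: [-0.7, -1.0, -2.3]
opening: 0.0098
grip_force: 25.0
```

```bash
python3 -m jog '[[[0,0,0.004],0,1],[[0,0,0.008],0,1],[[0,0,0.008],0,1]]'
python3 -m jog '[[[0,0,0.003],0,1],[[0,0,0.006],0,1],[[0,0,0.006],0,1]]'
```

```text
time: 14.12
tool_pos: [0.5184, 0.0448, 0.3206]
tool_rot: [-3.141, -0.0, 1.695]
contact_force: [0.5, 0.5, -2.1]
opening: 0.0097
grip_force: 25.0
time: 14.5
tool_pos: [0.5184, 0.0448, 0.3182]
tool_rot: [-3.141, -0.0, 1.695]
contact_force: [-0.1, -0.0, -2.7]
opening: 0.0096
grip_force: 25.0
```

```bash
python3 -m jog '[[[0,0,0.003],0,1],[[0,0,0.005],0,1],[[0,0,0.005],0,1]]'
python3 -m jog '[[[0,0,0.003],0,1],[[0,0,0.005],0,1],[[0,0,0.005],0,1]]'
```

```text
time: 14.88
tool_pos: [0.5184, 0.0447, 0.3162]
tool_rot: [-3.141, -0.0, 1.695]
contact_force: [-0.5, 0.1, -2.5]
opening: 0.0098
grip_force: 25.0
time: 15.25
tool_pos: [0.5184, 0.0448, 0.3142]
tool_rot: [-3.141, -0.0, 1.695]
contact_force: [-0.6, 0.6, -2.1]
opening: 0.0102
grip_force: 25.0
```

```bash
python3 -m jog '[[[0,0,0.003],0,1],[[0,0,0.006],0,1],[[0,0,0.006],0,1]]'
python3 -m jog '[[[0,0,0.002],0,1],[[0,0,0.004],0,1],[[0,0,0.004],0,1]]'
```

```text
time: 15.62
tool_pos: [0.5184, 0.0447, 0.3118]
tool_rot: [-3.141, -0.0, 1.695]
contact_force: [-0.6, -0.1, -1.3]
opening: 0.0101
grip_force: 25.0
time: 16.0
tool_pos: [0.5184, 0.0448, 0.3102]
tool_rot: [-3.141, -0.0, 1.695]
contact_force: [0.1, -0.1, -2.6]
opening: 0.01
grip_force: 25.0
```

```bash
python3 -m jog '[[[0,0,0.0015],0,1],[[0,0,0.003],0,1],[[0,0,0.003],0,1]]'
python3 -m jog '[[[0,0,0.0015],0,1],[[0,0,0.003],0,1],[[0,0,0.003],0,1]]'
```

```text
time: 16.38
tool_pos: [0.5185, 0.0448, 0.3091]
tool_rot: [3.142, -0.0, 1.695]
contact_force: [0.0, -0.6, -1.9]
opening: 0.0095
grip_force: 25.0
time: 16.75
tool_pos: [0.5184, 0.0448, 0.3089]
tool_rot: [3.141, 0.0, 1.695]
contact_force: [-3.1, -0.2, 6.6]
opening: 0.0095
grip_force: 25.0
```

```bash
python3 -m jog '[[[0,0,-0.001],0,1],[[0,0,-0.001],0,0.85],[[0,0,-0.001],0,0.75],[[0,0,-0.001],0,0.6],[[0,0,-0.001],0,0.5],[[0,0,-0.001],0,0.5]]' 5
python3 -m jog '[[[0,0,-0.02],0,0.5],[[0,0,-0.08],0,0.5],[[0,0,-0.16],0,0.5],[[0,0,-0.24],0,0.5],[[0,0,-0.3],0,0.5],[[0,0,-0.3],0,0.5]]'
python3 -m jog '[[[0.1,0,0],0,0.5],[[0.22,0,0],0,0.5],[[0.34,0,0],0,0.5],[[0.46,0,0],0,0.5],[[0.5,0,0],0,0.5],[[0.5,0,0],0,0.5]]'
python3 - <<'E'
from h import *
a=save("top","pics/t4.png");b=save("scene","pics/s4.png")
for c in("scene","top"):
  for t in("basket","bridge","lip_tip","tab","wall_mid"):
    for r in models.pinpoint(t,c)[:1]: print(c,t,np.round(r["position"],4),round(r["confidence"],2))
A=cv2.resize(a[170:230,340:420],(400,300),interpolation=cv2.INTER_CUBIC)[:,:,::-1];B=cv2.resize(b[210:290,340:420],(400,400),interpolation=cv2.INTER_CUBIC)[:,:,::-1]
A=np.vstack([A,np.zeros((100,400,3),np.uint8)])
cv2.imwrite("pics/c4.png",np.hstack([A,B]))
E
```

```text
time: 17.5
tool_pos: [0.5185, 0.0448, 0.3082]
tool_rot: [-3.142, -0.0, 1.695]
contact_force: [-0.5, 0.3, -0.3]
opening: 0.0445
grip_force: 0.0
time: 18.25
tool_pos: [0.5186, 0.0448, 0.4305]
tool_rot: [3.137, 0.001, 1.695]
contact_force: [-0.3, -0.5, 0.3]
opening: 0.0459
grip_force: 0.0
time: 19.0
tool_pos: [0.4935, 0.2437, 0.4275]
tool_rot: [-3.14, 0.001, 1.696]
contact_force: [1.2, -0.0, -0.4]
opening: 0.0461
grip_force: 0.0
scene basket [0.5196 0.0413 0.103 ] 0.64
scene bridge [0.518  0.0468 0.1043] 0.98
scene lip_tip [0.5061 0.0476 0.0826] 0.88
scene tab [0.5208 0.0441 0.147 ] 0.71
scene wall_mid [0.5206 0.0405 0.1153] 0.86
top bridge [0.5173 0.0476 0.1064] 0.67
top lip_tip [0.5076 0.0502 0.0741] 0.65
top tab [0.5241 0.0453 0.1516] 0.46
top wall_mid [0.5185 0.0426 0.1144] 0.63
```

View pics/c4.png

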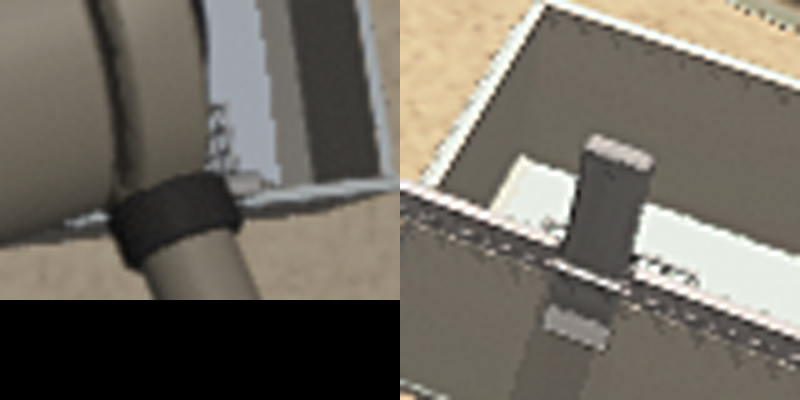

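The picture shows the tab upright above the bar at crop (615,150). The lip hangs outside the wall at (575,325), and the bridge sits down in the notch with z ≈ 0.105.

```bash
python3 -c "
from cell import robot
print(robot.hand_in())"
```

```text
the job is handed in; nothing more can be done
None
```

The basket is hooked over the bar, seated on the bottom of the notch and released, with the arm clear. I handed the job in at about 19 s; the hand-in returned no verdict.

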